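Lock the dry-bath block down and hold a contact thermometer on its check spot

ROBOT

A 6-joint arm with a two-finger parallel gripper is mounted at the origin on the work surface; the furniture and walls round the work are solid. World frame = base frame: x ahead of the robot, y to its left, z up, the work surface at z = 0. Lengths are in mm, angles in rad, forces in N, time in s.
With the tool pointing down it reaches from about 325 to 900 mm from the base axis. Payload 6.1 kg.
Tool frame: the origin (TCP) lies midway between the tips of the shut fingers; the grasp point (between the pads) lies 19 mm behind it (arm.grip_point_offset is the z of the grasp point in the tool frame, in mm); z points along the fingers, y is the line along which they close (so a half turn about z gives the same grasp; the last joint's range is limited). The gripper opens to 87 mm and grips with 3 to 60 N. Pads are 19 mm wide; open, the fingers measure 117 mm over their backs; the gripper's body (75 mm by 190 mm) begins 51 mm behind the grasp point.
Start: joints at [-1.361, 0.22, 1.526, -0, 1.395, -0.126], TCP at [205.945, -590.086, 185.838] pointing down, gripper open.
Joint ranges: [-2.98, 2.98], [-0.91, 2.08], [0.09, 2.57], [-1.24, 4.39], [0.2, 2.65], [-2.68, 2.68]. Speed limits (rad/s): [2.57, 2.57, 3.01, 3.14, 3.14, 3.14].

INTERFACE

Orientations are given as a 3x3 rotation matrix whose columns are the frame's x, y, z axes.
In Python, from plant import get_obs, eyes, arm gives the robot as it stands.
- The arm moves only by the shell command python3 -m inch 'ROWS' [OPENING] [FORCE]. ROWS is rows parted by semicolons, their numbers by spaces, 1 to 8 of them, each of 6 numbers: dx, dy, dz in mm, then a rotation vector rx, ry, rz in rad; each row shifts and turns the commanded pose from where the row before left it, along the tool's axes as they then stand; what a row does not reach is not made up. A row lasts 1/8 s, in which the tool goes at most 62.5 mm and 0.188 rad, less where a joint would pass 70% of its speed; a pose out of reach is approached as far as the arm can. OPENING is the opening from 0.0 (shut) to 1.0 (fully open), set as the command begins (- or left out keeps the last). The fingers move at their own pace and stop on an object; FORCE is the grip in N (left out, the last holds). Time passes only in rows, so rows that do not move let the fingers close. It prints the time, the measured TCP pose, the force, the opening and the grip force at its end.
- get_obs(): the state, without advancing time (a new reading comes with each control period).
- eyes.camera(name): name is "scene" or "top" or "wrist"; returns a dict with "frame" (400x640x3 uint8, red, green, blue), "fx", "fy", "cx", "cy" (pixels), "xyz" and "attitude" of the camera in the world. Camera axes: x right, y up, looking along -z (the intrinsics and any distortion apply to the point x, -y, -z); pixel columns grow to the right and rows downward; lengths in mm; the calibration is good to about 2 mm. A picture is of the moment at which its call begins. There is no depth.
- arm.hand_in(): hands the job in; it is judged then, once.
The state is a dict: "t": time; "q": joint angles; "joint_velocities": joint speeds; "joint_torque": joint torques, N m; "tool_pos": TCP position; "tcp_rot": TCP orientation; "force": force on the tool from outside, world axes, zero at the start; "moment": the same for the moment, N m; "grip_width": opening from 0.0 (shut) to 1.0 (fully open); "finger_force": force on a finger pad.
Only numpy, scipy, OpenCV 4.12 (cv2) and the standard library are available. Lean on these libraries where they do the work, as an engineer would, in place of code of your own. Each camera call takes 0.05 s, during which the arm holds its last target. There are 200 camera calls.

TASK

Take a check reading on the dry bath: first push its hold-down knob down and turn it a quarter turn clockwise so that the metal block is locked down. Then take the contact thermometer out of its leaning holster and set its sprung tip on the small ringed spot on the block, thermometer upright and pressed lightly so the tip is about half way in. Finish while still holding it there, and leave the other bottles where they stand.

Things in the scene. Friction and masses are not known exactly. Their poses are not given: they have to be found in the camera images.
- bath: Dry bath: white housing 170 (x) x 150 (y) x 70 mm, fixed; place and heading vary. Origin: centre of its underside; x points to its rear, z up; control panel on top at the front (-x). A bare metal block 76 (x) x 95 (y) mm, centre at x = +30 mm, stands out of the top, with eight 12 mm wells in two rows along y (26 mm either side of its centre line).
- block (a joint): How far the metal block is pressed down: 0 = lifted by its springs (top 94 mm above the bench), 0.007 m = pressed fully down. Springs hold it up: about 2.5 N starts it down, about 8 N holds it fully down. Locked it rests at about 0.0064.
- knob (a joint): Hold-down knob at the block's centre: 0 = free, grows clockwise seen from above to 1.57 rad (stop) = locked. Cannot turn until knob and block (they go down together) are pushed at least 6.5 mm down; keep them down while turning (about 0.08 N m). Once turned, its cross pin catches under the housing and keeps the block down.
- knob_grip (a point): On the knob's axis, 18 mm above the block's top, moves with it. The knob is a black upright bar grip 38 mm long, 13 mm wide, its top 28 mm above the block, on a 25 mm steel collar 5.5 mm high; a white line on top lies along the bar. At joint 0 the bar lies along the bath's y axis. Axes turn with the knob: y along the bar, z up.
- spot (a point): Check spot: engraved 15 mm circle with a centre dot on the block's flat top, 34 mm from the knob's axis on the bath's -y side (the robot's right), between the two rows of wells. Origin on the surface at the circle's centre; it goes down with the block. The circle is clear of the knob in either position.
- holster: Grey bench holster, fixed: foot 95 (x) x 80 (y) x 13 mm and a round tube, 35 mm outside, 26 mm bore, that leans 25 degrees so that its mouth looks up and to the holster's -x side (towards the robot, give or take its heading). Origin: centre of its underside, z up.
- holster_rim (a point): Centre of the mouth of the holster's tube, about 101 mm above the bench, on the tube's axis.
- probe: Contact thermometer, 170 mm, 0.1 kg, loose in the holster. Origin: face of the sprung tip when out; z runs from tip up the handle (leans 25 deg at the start, y level as the holster's y). Along z: 9 mm stem to 72 mm, 24 mm spigot to 92 (in the bore), 33 mm flange 92-96 (on the tube's mouth), handle to 170, 26 (x) x 22 (y) mm, window on -x. Draw it out along its axis by 95 mm or more.
- probe_grip (a point): On the thermometer's axis in its handle, 130 mm from the tip's face, 40 mm below the handle's top; good place for the finger pads, across the 22 mm sides. Axes as probe.
- tip (a joint): Sprung tip of the thermometer: 0 = out, 0.006 m = pushed in to its stop; half way is 0.003. Spring: about 0.7 N to start, then 0.7 N a millimetre, so about 2.8 N at half way.
- probe_point (a point): Centre of the face of the sprung copper-coloured tip (9 mm across), moves with the tip.
- dropper_bottle: Small dropper bottle, 34 mm across, 97 mm tall, black rubber bulb, loose bystander between bath and holster. Origin: centre of its underside.
- bottle_amber: Brown bottle with black cap, 69 mm across, 138 mm tall, loose bystander behind the work. Origin: centre of its underside.

How it is judged:
By the outcome, as a careful person would: the job done as asked, in the order asked, and still so for the second after the job is handed in, while the arm keeps its last pose, push and grip.
It also fails if it takes over 61 s, if anything falls off the work surface, if the arm or the gripper's body presses on something with over 40 N, if the wrist force passes 120 N, or if a joint passes its speed limit or range.

## Working session

There is one attempt and no reset: what is moved stays moved. The work goes in short steps, Python scripts to look and compute and a shell command to move; the robot and the scene stay as the last step left them, time stands still between calls to the robot, and variables do not carry over. Pictures are saved under pics/ and viewed, at most 10 in all, crops included, and the job is handed in when it is done.

```bash
ls; mkdir -p pics; python3 - <<'E'
from plant import get_obs, eyes, arm
import cv2,numpy as np
o=get_obs();print(o["t"],o["tool_pos"],o["tcp_rot"],o["force"],arm.grip_point_offset)
for n in("scene","top"):
    c=eyes.camera(n);cv2.imwrite(f"pics/{n}0.png",c["frame"][:,:,::-1])
    print(n,{k:(np.round(v,4).tolist()) for k,v in c.items() if k!="frame"})
E
```

```text
pics
0.0 [ 205.78802751 -589.40710766  184.72613012] [[ 9.44157149e-01  3.29495251e-01 -3.96946929e-04]
 [ 3.29495391e-01 -9.44155240e-01  1.91573311e-03]
 [ 2.56445441e-04 -1.93954530e-03 -9.99998086e-01]] [ 0.01777701 -0.15232996 -0.10004454] -18.700000000000003
scene {'fx': 462.8206, 'fy': 462.8206, 'cx': 312.5666, 'cy': 192.6978, 'xyz': [745.0979, -858.5368, 557.5242], 'attitude': [[0.9767, -0.1209, 0.1775], [0.2138, 0.4692, -0.8568], [0.0203, 0.8748, 0.4841]]}
top {'fx': 446.348, 'fy': 446.348, 'cx': 318.1111, 'cy': 192.3177, 'xyz': [438.0441, -45.9879, 1045.8924], 'attitude': [[0.0097, 0.9881, -0.1538], [-0.9999, 0.0088, -0.0061], [-0.0046, 0.1538, 0.9881]]}
```

View pics/scene0.png

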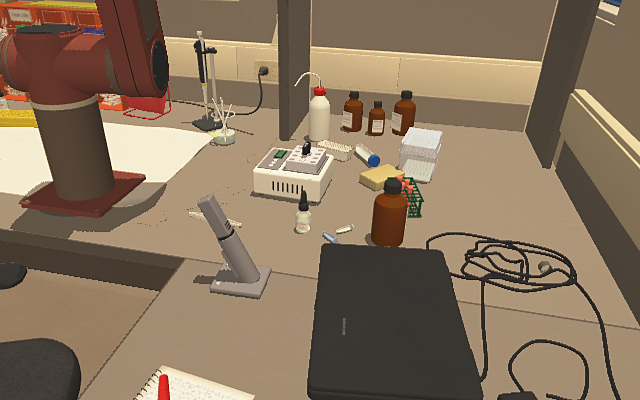

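View pics/top0.png

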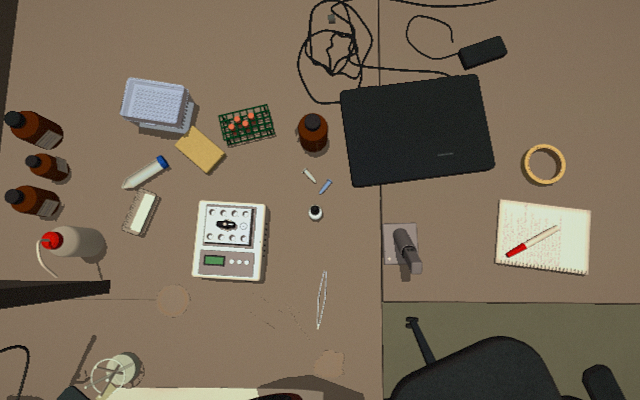

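The scene view shows the bath near (293,172), the holster with the thermometer near (235,245), the dropper at (303,213) and the amber bottle at (390,213). In the top view the knob is at (229,225), the holster at (404,245) and the dropper at (316,212). I'll enlarge these for precise pixels.

```bash
python3 - <<'E'
import cv2,numpy as np
t=cv2.imread("pics/top0.png");s=cv2.imread("pics/scene0.png")
R=lambda im,x,y,w,h,k:cv2.resize(im[y:y+h,x:x+w],(w*k,h*k),interpolation=cv2.INTER_CUBIC)
a=np.hstack([R(t,188,194,88,94,4),R(t,374,214,88,94,4)][:2])   #704x376
cv2.imwrite("pics/c1.png",cv2.resize(R(t,188,194,90,92,6),None,fx=1,fy=1))
b=np.hstack([R(t,374,210,60,70,6),R(s,190,185,88,84,5)[:420]])
cv2.imwrite("pics/c2.png",b);print(b.shape)
E
```

```text
(420, 800, 3)
```

View pics/c1.png

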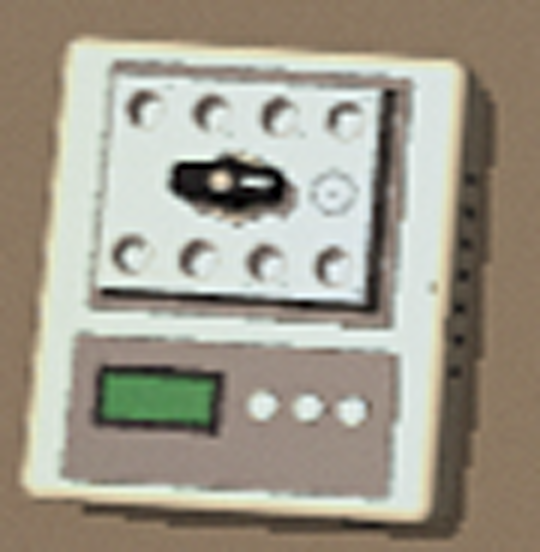

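View pics/c2.png

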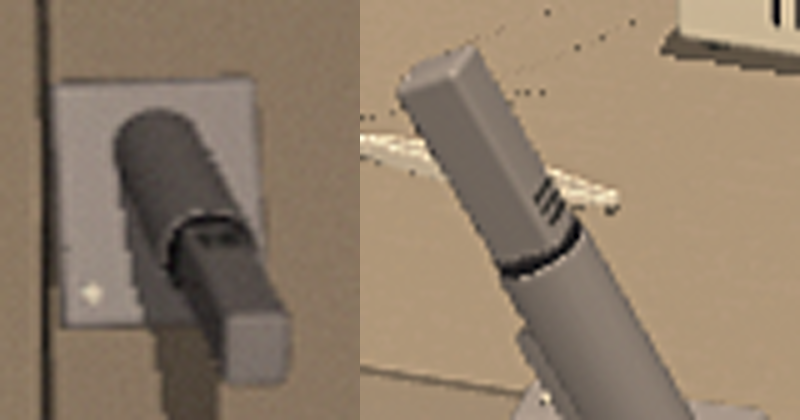

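Top crop: the bath block's wells, the spot at about (334,193) and the knob at about (230,183) are clear. The second crop shows the handle top at about (259,350) in the top view and about (437,68) in the scene view, plus the foot corners. Next I'll fit the poses.

```bash
cat > h.py <<'E'
import numpy as np
from scipy.optimize import least_squares
CAM={"scene":(462.8206,312.5666,192.6978,[745.0979,-858.5368,557.5242],[[0.9767,-0.1209,0.1775],[0.2138,0.4692,-0.8568],[0.0203,0.8748,0.4841]]),
"top":(446.348,318.1111,192.3177,[438.0441,-45.9879,1045.8924],[[0.0097,0.9881,-0.1538],[-0.9999,0.0088,-0.0061],[-0.0046,0.1538,0.9881]])}
def proj(n,P):
    f,cx,cy,x,A=CAM[n]; p=(np.atleast_2d(P)-x)@np.array(A)
    return np.c_[cx+f*p[:,0]/-p[:,2],cy-f*p[:,1]/-p[:,2]]
def onplane(n,uv,z):
    f,cx,cy,x,A=CAM[n]; uv=np.atleast_2d(uv).astype(float)
    d=np.c_[(uv[:,0]-cx)/f,-(uv[:,1]-cy)/f,-np.ones(len(uv))]@np.array(A).T
    return np.array(x)+d*((z-x[2])/d[:,2])[:,None]
def Rz(a): c,s=np.cos(a),np.sin(a); return np.array([[c,-s,0],[s,c,0],[0,0,1]])
E
python3 - <<'E'
from h import *
cv=lambda p,o,k:(np.array(p,float)+.5)/k-.5+o
W=onplane("top",cv([(148,108),(214,113),(281,117),(346,120),(133,253),(200,259),(267,263),(334,267)],[188,194],6),94)
S=onplane("top",cv([(334,193)],[188,194],6),94)[0]
K=onplane("top",cv([(233,184)],[188,194],6),115)[0]
H=onplane("top",cv([(72,42),(465,62),(430,520),(25,492)],[188,194],6),70)
c=W.mean(0); r=W[:4].mean(0)-W[4:].mean(0); 
print("block centre",c,"row gap",np.linalg.norm(r),"yaw rows",np.arctan2(r[1],r[0]))
for i in (0,4):
    d=W[i]-W[i+3];print("yaw y",np.arctan2(-d[0],d[1]),np.linalg.norm(d)/3)
print("spot",S,"d",S-c,np.linalg.norm(S-c),"knob",K)
print("housing",np.linalg.norm(np.roll(H,-1,0)-H,axis=1),H.mean(0))
for i,j in((0,1),(3,2)):
    d=H[i]-H[j];print("yaw",np.arctan2(-d[0],d[1]))
# holster
F=onplane("top",cv([(55,85),(255,78),(262,322),(68,325)],[374,210],6),13)
print("foot",F[:,:2].tolist(),np.linalg.norm(np.roll(F,-1,0)-F,axis=1),F.mean(0))
T=onplane("top",cv([(259,350)],[374,210],6),171.7)[0]
T2=onplane("scene",cv([(437-360,68)],[190,185],5),171.7)[0]
R2=onplane("scene",cv([(543-360,252)],[190,185],5),101)[0]
print("top",T,T2,"rim",R2)
E
```

```text
block centre [514.28885443 152.4455543   94.        ] row gap 52.1198192225786 yaw rows -0.05329959271950501
yaw y -0.051466774040941875 23.706268686072402
yaw y -0.05964022774683574 23.885368944202014
spot [512.53225251 119.0158389   94.        ] d [ -1.75660192 -33.4297154    0.        ] 33.47583489398415 knob [513.69499815 150.68327447 115.        ]
housing [145.10008583 165.55911888 145.94421995 163.27492619] [483.95716902 153.33632544  70.        ]
yaw -0.04207104025865166
yaw -0.057770729092952514
foot [[526.5177410869359, -189.95107637170145], [529.9403708735111, -267.10018559955944], [436.9522251816777, -267.52108922290887], [435.10771273848513, -193.7407683512967]] [77.22499239 92.98909828 73.80337373 91.48855146] [ 482.12951247 -229.57827989   13.        ]
top [ 428.21589977 -232.30199896  171.7       ] [ 433.58798712 -239.06741459  171.7       ] rim [ 464.74890226 -236.25889531  101.        ]
```

```bash
python3 -m inch '0 0 -60 0 0 0;0 0 -60 0 0 0;38 -43 0 0 0 0;38 -43 0 0 0 0;38 -43 0 0 0 0;38 -43 0 0 0 0;38 -43 0 0 0 0;38 -43 0 0 0 0' 0.45 30
python3 -m inch '38 -43 0 0 0 0;38 -43 0 0 0 0;38 -43 0 0 0 0;38 -43 0 0 0 0;38 -43 0 0 0 0;38 -43 0 0 0 0;38 -43 0 0 0 0;38 -43 0 0 0 0'
python3 -m inch '0 0 0 0 0 -0.169;0 0 0 0 0 -0.169;0 0 0 0 0 -0.169;0 0 0 0 0 -0.169;0 0 0 0 0 -0.169;0 0 0 0 0 -0.169;0 0 0 0 0 -0.167;0 0 0 0 0 0'
python3 - <<'E'
from plant import get_obs, eyes
import cv2,numpy as np
o=get_obs();R=o["tcp_rot"];p=o["tool_pos"]
print(p,R.round(4).tolist(),o["force"])
print("move tool",R.T@(np.array([514.3,152.2,190])-p))
c=eyes.camera("wrist");cv2.imwrite("pics/w1.png",c["frame"][:,:,::-1]);print(c["fx"],c["cx"],c["cy"],c["xyz"],c["attitude"])
E
```

```text
t: 1.1
tool_pos: [336.4, -269.5, 305.5]
tcp_rot: [[0.944, 0.329, 0.0], [0.329, -0.944, 0.0], [0.0, -0.0, -1.0]]
force: [1.0, -0.2, 0.7]
grip_width: 0.454
finger_force: 0.0
t: 2.1
tool_pos: [510.1, 155.5, 305.5]
tcp_rot: [[0.944, 0.33, -0.0], [0.33, -0.944, -0.0], [-0.0, 0.0, -1.0]]
force: [1.1, -0.2, 0.4]
grip_width: 0.45
finger_force: 0.0
t: 3.1
tool_pos: [509.6, 153.6, 305.4]
tcp_rot: [[0.055, 0.998, -0.001], [0.998, -0.055, -0.0], [-0.0, -0.001, -1.0]]
force: [-0.1, 0.6, -0.5]
grip_width: 0.448
finger_force: 0.0
[509.63336727 153.55676665 305.40729838] [[0.0555, 0.9985, -0.0008], [0.9985, -0.0555, -0.0001], [-0.0002, -0.0008, -1.0]] [-0.14796602  0.57507074 -0.47792225]
move tool [ -1.0768206    4.82534302 115.40372316]
302.21673025269615 317.2570871663698 201.54689417331312 [514.19431898 236.01817678 503.82599381] [[ 9.98396192e-01  5.37761292e-02  1.76966353e-02]
 [-5.66104498e-02  9.51344643e-01  3.02883851e-01]
 [-5.47678124e-04 -3.03399898e-01  9.52863160e-01]]
```

View pics/w1.png

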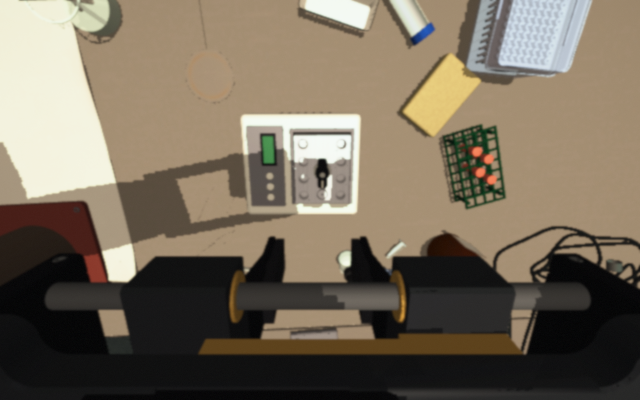

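The wrist view shows the knob at about (322,173), with its bar lying vertically in the picture between the fingers' columns (265 and 370). I'll check that against the estimate, and lower the arm.

```bash
python3 -m inch '-1 4.8 20 0 0 0;0 0 48 0 0 0;0 0 48 0 0 0;0 0 30 0 0 0;0 0 15 0 0 0;0 0 0 0 0 0'
python3 - <<'E'
from plant import get_obs, eyes
import cv2,numpy as np
o=get_obs();R=o["tcp_rot"];p=o["tool_pos"]
print(p,o["force"], R.T@(np.array([514.3,152.2,101])-p))
c=eyes.camera("wrist");A=np.array(c["attitude"])
def pj(P):
    q=(np.array(P)-c["xyz"])@A; return [c["cx"]+c["fx"]*q[0]/-q[2],c["cy"]-c["fy"]*q[1]/-q[2]]
u=pj([514.3,152.2,122]);print(u,pj([512.5,118.4,94]))
x,y=int(u[0])-50,int(u[1])-50
cv2.imwrite("pics/w2.png",cv2.resize(c["frame"][y:y+100,x:x+100,::-1],None,fx=5,fy=5,interpolation=cv2.INTER_CUBIC));print(x,y)
E
```

```text
t: 3.9
tool_pos: [513.7, 152.1, 143.4]
tcp_rot: [[0.055, 0.998, -0.003], [0.998, -0.055, -0.0], [-0.001, -0.003, -1.0]]
force: [0.3, 0.1, 0.1]
grip_width: 0.452
finger_force: 0.0
[513.74287254 152.13415798 143.41517925] [0.31425167 0.12355531 0.13928191] [ 0.11840127  0.66038764 42.41358304]
[np.float64(318.2874907892568), np.float64(216.85589421431706)] [np.float64(318.3211108930075), np.float64(241.20322028847366)]
268 166
```

View pics/w2.png

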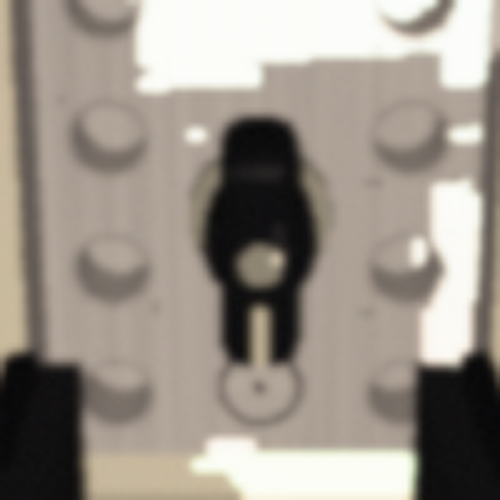

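The knob dot appears about 2 px right of and below the prediction, and the spot shows the same shift, so I'll nudge by about (+1.2, −1) mm, descend and grip.

```bash
python3 -m inch '-0.8 1.8 12 0 0 0;0 0 14 0 0 0;0 0 10 0 0 0;0 0 3 0 0 0;0 0 0 0 0 0'
python3 -m inch '0 0 0 0 0 0;0 0 0 0 0 0;0 0 0 0 0 0;0 0 0 0 0 0' 0 30
```

```text
t: 4.58
tool_pos: [516.2, 151.4, 105.6]
tcp_rot: [[0.054, 0.999, -0.0], [0.999, -0.054, -0.0], [-0.0, -0.0, -1.0]]
force: [-0.6, -0.3, -0.3]
grip_width: 0.45
finger_force: 0.0
t: 5.08
tool_pos: [516.4, 151.5, 106.0]
tcp_rot: [[0.054, 0.999, 0.0], [0.999, -0.054, 0.0], [0.0, 0.0, -1.0]]
force: [-0.7, -0.4, 0.6]
grip_width: 0.08
finger_force: 0.0
```

```bash
python3 -m inch '0 0 0 0 0 0;0 0 0 0 0 0;0 0 0 0 0 0'
python3 - <<'E'
from plant import get_obs, eyes
import cv2,numpy as np
a=eyes.camera("wrist")["frame"][150:350,200:440,::-1];b=eyes.camera("scene")["frame"][100:200,250:350,::-1]
cv2.imwrite("pics/w3.png",np.hstack([cv2.resize(a,(480,400)),cv2.resize(b,(320,400))[:, :320]]))
E
```

```text
t: 5.45
tool_pos: [516.3, 151.5, 105.8]
tcp_rot: [[0.054, 0.999, -0.0], [0.999, -0.054, 0.0], [0.0, -0.0, -1.0]]
force: [0.7, -1.2, -0.6]
grip_width: 0.005
finger_force: 0.0
```

View pics/w3.png

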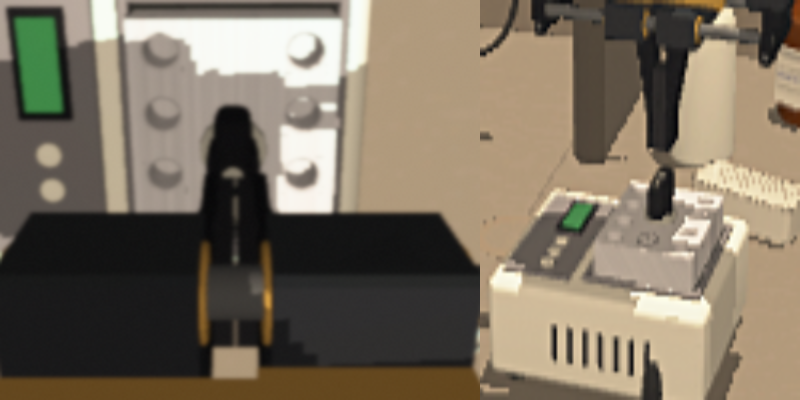

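The fingers shut on nothing: the scene crop shows the fingertips at about (660,150), just above the knob's top at (660,170). I'll project the expected points to find the height error.

```bash
python3 - <<'E'
from h import *
from plant import get_obs, eyes
import cv2
print(proj("scene",[[516.3,151.5,105.8],[515.2,151.5,122],[515.2,151.5,132],[512.5,118,94]]))
print(proj("top",[[516.3,151.5,105.8],[515.2,151.5,122]]))
print(get_obs()["q"], get_obs()["t"])
s=eyes.camera("scene")["frame"][110:190,260:350,::-1]
t=eyes.camera("top")["frame"][185:275,185:275,::-1]
cv2.imwrite("pics/c3.png",np.hstack([cv2.resize(s,(450,400),interpolation=2),cv2.resize(t,(350,400),interpolation=2)]))
E
```

```text
[[305.69808294 148.9121529 ]
 [305.34217734 142.68556621]
 [305.39520648 138.82757887]
 [300.8932372  158.76587048]]
[[226.96755612 223.35998443]
 [225.33424198 223.22519561]]
[1.38686361e-01 8.59183157e-02 1.83281418e+00 2.10106505e-05
 1.22291164e+00 1.92700842e-01] 5.55
```

View pics/c3.png

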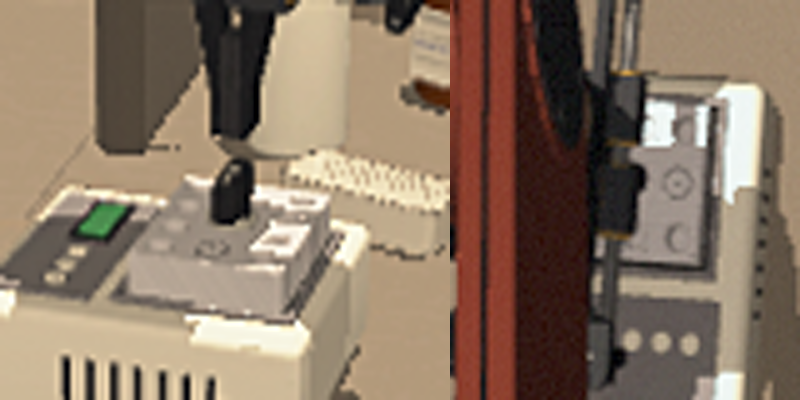

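The cameras agree with each other on the knob, since the expected (305,143) matches what I see. But the visible fingertips sit about 26 mm higher than the reported TCP, as they also did in the first wrist view. I'll go lower by contact, keeping above the block even if that offset is wrong.

```bash
python3 -m inch '0 0 0 0 0 0;0 0 0 0 0 0;0 0 0 0 0 0;0 0 0 0 0 0;0 0 0 0 0 0' 0.45
python3 -m inch '0 -0.8 8 0 0 0;0 0 8 0 0 0;0 0 5 0 0 0;0 0 3 0 0 0;0 0 0 0 0 0'
python3 -m inch '0 0 0 0 0 0;0 0 0 0 0 0;0 0 0 0 0 0;0 0 0 0 0 0;0 0 0 0 0 0;0 0 0 0 0 0' 0 30
```

```text
t: 6.28
tool_pos: [516.4, 151.5, 105.8]
tcp_rot: [[0.054, 0.999, -0.0], [0.999, -0.054, 0.0], [0.0, -0.0, -1.0]]
force: [-0.4, -0.6, -0.3]
grip_width: 0.428
finger_force: 0.0
t: 6.9
tool_pos: [515.4, 151.5, 81.6]
tcp_rot: [[0.054, 0.999, -0.0], [0.999, -0.054, -0.0], [-0.0, -0.0, -1.0]]
force: [-1.3, -0.9, 0.0]
grip_width: 0.449
finger_force: 0.0
t: 7.65
tool_pos: [515.6, 151.5, 82.0]
tcp_rot: [[0.054, 0.999, 0.0], [0.999, -0.054, 0.0], [0.0, 0.0, -1.0]]
force: [-1.7, 0.1, 0.7]
grip_width: 0.14
finger_force: 30.0
```

Gripped (0.14 × 87 ≈ 12 mm). Now I'll press down, watching the force.

```bash
python3 -m inch '0 0 2 0 0 0;0 0 2 0 0 0;0 0 0 0 0 0' 0 45
python3 -m inch '0 0 2 0 0 0;0 0 1 0 0 0;0 0 0 0 0 0'
python3 -m inch '0 0 1 0 0 0;0 0 0 0 0 0'
python3 -m inch '0 0 1 0 0 0;0 0 0 0 0 0'
```

```text
t: 8.02
tool_pos: [515.6, 151.5, 78.0]
tcp_rot: [[0.054, 0.999, 0.0], [0.999, -0.054, 0.0], [0.0, 0.0, -1.0]]
force: [-2.3, -0.9, 4.8]
grip_width: 0.132
finger_force: 45.0
t: 8.4
tool_pos: [515.6, 151.5, 75.2]
tcp_rot: [[0.054, 0.999, 0.0], [0.999, -0.054, 0.0], [0.0, 0.0, -1.0]]
force: [-3.1, -0.6, 6.5]
grip_width: 0.134
finger_force: 45.0
t: 8.65
tool_pos: [515.7, 151.5, 74.9]
tcp_rot: [[0.054, 0.999, 0.0], [0.999, -0.054, -0.0], [0.0, 0.0, -1.0]]
force: [-5.7, -0.7, 9.6]
grip_width: 0.132
finger_force: 45.0
t: 8.9
tool_pos: [515.7, 151.5, 74.7]
tcp_rot: [[0.054, 0.999, 0.0], [0.999, -0.054, -0.0], [-0.0, 0.0, -1.0]]
force: [-7.0, -1.8, 16.5]
grip_width: 0.135
finger_force: 45.0
```

The block has bottomed (16 N, no further travel). Now the clockwise turn: tool +z points down.

```bash
python3 -m inch '0 0 0 0 0 0.1;0 0 0 0 0 0.1;0 0 0 0 0 0.1;0 0 0 0 0 0.1'
python3 -m inch '0 0 0 0 0 0.15;0 0 0 0 0 0.15;0 0 0 0 0 0.15;0 0 0 0 0 0.15;0 0 0 0 0 0.15;0 0 0 0 0 0.15'
python3 -m inch '0 0 0 0 0 0.15;0 0 0 0 0 0.12;0 0 0 0 0 0.03;0 0 0 0 0 0'
python3 -c "
from plant import get_obs;o=get_obs();print(o['moment'],o['q'])"
```

```text
t: 9.4
tool_pos: [515.6, 151.6, 74.7]
tcp_rot: [[0.441, 0.897, 0.0], [0.897, -0.441, -0.0], [-0.0, 0.0, -1.0]]
force: [-7.9, -2.1, 16.2]
grip_width: 0.132
finger_force: 45.0
t: 10.15
tool_pos: [515.5, 151.7, 74.8]
tcp_rot: [[0.978, 0.211, -0.0], [0.211, -0.978, 0.0], [-0.0, -0.0, -1.0]]
force: [-8.1, -0.8, 16.9]
grip_width: 0.137
finger_force: 45.0
t: 10.65
tool_pos: [515.5, 151.8, 74.7]
tcp_rot: [[0.997, -0.083, -0.0], [-0.083, -0.997, 0.0], [-0.0, -0.0, -1.0]]
force: [-9.2, 0.8, 16.2]
grip_width: 0.135
finger_force: 45.2
[-0.05219883  1.61458403  0.22007035] [1.39454850e-01 1.21239056e-01 1.85789087e+00 2.87698562e-04
 1.16258554e+00 1.79302787e+00]
```

Turned 1.60 rad, with the moment rising as at the stop. I'll ease off, open, lift and check.

```bash
python3 -m inch '0 0 -2 0 0 -0.03;0 0 0 0 0 0'
python3 -m inch '0 0 0 0 0 0;0 0 0 0 0 0;0 0 0 0 0 0;0 0 0 0 0 0' 0.45
python3 -m inch '0 0 -25 0 0 0;0 0 -50 0 0 0;0 0 -50 0 0 0;0 0 -50 0 0 0;0 0 -30 0 0 0;0 0 0 0 0 0' 0.6
python3 - <<'E'
from h import *
from plant import get_obs, eyes
import cv2
c=eyes.camera("wrist");A=np.array(c["attitude"])
def pj(P):
    q=(np.array(P)-c["xyz"])@A; return [c["cx"]+c["fx"]*q[0]/-q[2],c["cy"]-c["fy"]*q[1]/-q[2]]
u=pj([514.8,152,115]);s=pj([513,118.2,87.6]);print(u,s,c["xyz"],c["attitude"])
x,y=int(u[0])-50,int(u[1])-50;print(x,y)
cs=eyes.camera("scene")["frame"][185:269,190:278,::-1]
cv2.imwrite("pics/w4.png",np.hstack([cv2.resize(c["frame"][y:y+100,x:x+100,::-1],(400,400),interpolation=2),cv2.resize(cs,(400,400),interpolation=2)]))
E
```

```text
t: 10.9
tool_pos: [515.3, 151.8, 75.3]
tcp_rot: [[0.999, -0.053, -0.0], [-0.053, -0.999, 0.0], [-0.0, -0.0, -1.0]]
force: [-2.9, 1.0, 6.2]
grip_width: 0.131
finger_force: 45.0
t: 11.4
tool_pos: [515.5, 151.4, 74.6]
tcp_rot: [[0.999, -0.053, -0.0], [-0.053, -0.999, -0.0], [-0.0, 0.0, -1.0]]
force: [0.3, -0.8, 0.5]
grip_width: 0.431
finger_force: 0.0
t: 12.15
tool_pos: [517.3, 151.7, 283.1]
tcp_rot: [[0.999, -0.053, 0.006], [-0.053, -0.999, 0.001], [0.006, -0.001, -1.0]]
force: [0.7, 0.4, -0.2]
grip_width: 0.599
finger_force: 0.0
[np.float64(316.3150165365194), np.float64(179.0997151891222)] [np.float64(341.8501083043969), np.float64(174.4188246102472)] [599.48680226 145.90636397 482.05775499] [[-5.43648569e-02  9.53516912e-01  2.96394940e-01]
 [-9.98520782e-01 -5.16639380e-02 -1.69436119e-02]
 [-8.43090665e-04 -2.96877644e-01  9.54915155e-01]]
266 129
```

View pics/w4.png

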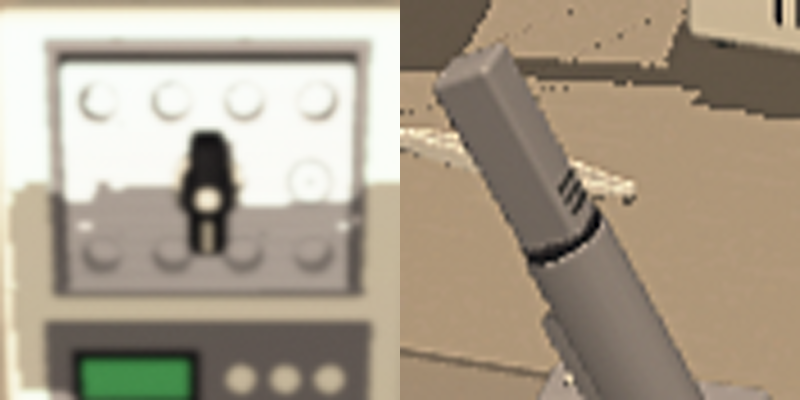

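The knob bar now lies along the bath's x axis (dot at (207,200) in the crop), so it is locked, and the spot at (309,182) agrees with (513.3,117.5) to about 1 mm. Next I'll fit the thermometer pose from the handle-top corners in the two views.

```bash
cat >> h.py <<'E'
def probeR(psi):  # lean 25 toward -x of holster
    a=np.radians(25); return Rz(psi)@np.array([[np.cos(a),0,-np.sin(a)],[0,1,0],[np.sin(a),0,np.cos(a)]])
E
python3 - <<'E'
from h import *
from plant import get_obs
L=np.array([[13,11],[13,-11],[-13,-11],[-13,11]],float)
to=(np.array([(228,313),(290,318),(285,383),(226,380)])+.5)/6-.5+[374,210]
sc=(np.array([(502,45),(482,75),(437,88),(457,58)])-[400,0]+.5)/[400/88,400/84]-.5+[190,185]
def pts(v): return np.array([v[0],v[1],101+v[3]])+np.c_[L,np.full(4,78)]@probeR(v[2]).T
for fix in (0,1):
    f=lambda v:np.r_[(proj("top",pts(v))-to).ravel(),(proj("scene",pts(v))-sc).ravel(),(v[3] if not fix else v[3]*100)/5,(v[2]-.03)/.05]
    r=least_squares(f,[464,-234,0,0]);print(r.x,f(r.x).round(1))
v=r.x
R=probeR(v[2]);rim=np.array([v[0],v[1],101]);tip=rim-92*R[:,2]
print("flange mid proj",proj("scene",[rim+2*R[:,2]]),proj("top",[rim+2*R[:,2]]),"grip",tip+130*R[:,2])
E
```

```text
[ 4.62305736e+02 -2.32554954e+02 -1.05582166e-03 -4.74293750e+00] [-0.5 -0.7  0.5 -1.4  0.4  0.  -1.1  0.4  1.3 -0.6  0.4 -0.7 -2.2  0.5
 -1.1  0.6 -0.9 -0.6]
[ 4.63127289e+02 -2.33664221e+02 -7.01084807e-04 -1.24198932e-02] [ 0.5 -1.1  1.7 -1.8  1.5 -0.4 -0.   0.   1.3 -2.7  0.4 -2.8 -2.4 -1.5
 -1.2 -1.5 -0.2 -0.6]
flange mid proj [[225.33563587 233.13631388]] [[409.93248084 250.9498027 ]] grip [ 447.06779945 -233.65296161  135.43969591]
```

```bash
python3 -m inch '-8.7 48.7 0 0 0 0;-8.7 48.7 0 0 0 0;-8.7 48.7 0 0 0 0;-8.7 48.7 0 0 0 0;-8.7 48.7 0 0 0 0;-8.7 48.7 0 0 0 0;-8.7 48.7 0 0 0 0;-8.7 48.7 0 0 0 0' 0.75
python3 -m inch '0 0 0 0 0 -0.063;0 0 0 0 0.146 0;0 0 0 0 0.146 0;0 0 0 0 0.144 0;0 0 0 0 0 0;0 0 0 0 0 0'
cat > m.py <<'E'
from h import *
from plant import get_obs
import sys
psi=0.01; R=probeR(psi); rim=np.array([463.3,-233.7,101.])
def rel(target,Rt):
    o=get_obs();T=np.array(o["tcp_rot"]);from_=np.array(o["tool_pos"])
    from scipy.spatial.transform import Rotation as Q
    print("pos",from_.round(1),"move",(T.T@(np.array(target)-from_)).round(1),"rot",Q.from_matrix(T.T@Rt).as_rotvec().round(3),"q",np.round(o["q"],2))
if __name__=="__main__":
    s=float(sys.argv[1]); rel(rim+(s-92)*R[:,2],np.c_[R[:,0],-R[:,1],-R[:,2]])
E
python3 m.py 178
```

```text
t: 13.25
tool_pos: [423.9, -234.7, 277.4]
tcp_rot: [[0.999, -0.053, -0.003], [-0.053, -0.999, 0.002], [-0.003, -0.002, -1.0]]
force: [0.0, -1.1, 0.2]
grip_width: 0.755
finger_force: 0.0
t: 14.0
tool_pos: [425.2, -234.1, 279.5]
tcp_rot: [[0.907, 0.009, 0.42], [0.008, -1.0, 0.004], [0.42, -0.001, -0.907]]
force: [0.5, -0.0, -0.5]
grip_width: 0.749
finger_force: 0.0
pos [ 425.2 -234.1  279.5] move [-40.7   0.1  92. ] rot [-0.     0.003 -0.001] q [-0.95 -0.51  2.07  0.36  1.34  0.57]
```

```bash
python3 -m inch '-20.7 0 0 0 0 0;-20 0 10 0 0 0;0 0 30 0 0 0;0 0 30 0 0 0;0 0 22 0 0 0;0 0 0 0 0 0;0 0 0 0 0 0'
python3 m.py 178
python3 - <<'E'
from h import *
from m import rim,R
from plant import eyes
import cv2
c=eyes.camera("wrist");A=np.array(c["attitude"])
def pj(P):
    q=(np.array(P)-c["xyz"])@A; return np.array([c["cx"]+c["fx"]*q[0]/-q[2],c["cy"]-c["fy"]*q[1]/-q[2]])
for L in([13,11],[13,-11],[-13,-11],[-13,11],[0,0]):print(L,pj(rim+R@np.array(L+[78])).round(1))
print("flange",pj(rim+R@[0,0,4]), "x,y per10mm",pj(rim+R@[10,0,78])-pj(rim+R@[0,0,78]),pj(rim+R@[0,10,78])-pj(rim+R@[0,0,78]))
print("finger tips pred",[pj(R@np.array([0,y,112])+rim-0*R[:,2]) for y in(-33,33)])
u=pj(rim+R@[0,0,78]).astype(int);x,y=u[0]-80,u[1]-60;print(x,y)
s=eyes.camera("scene")["frame"][165:265,190:290,::-1]
cv2.imwrite("pics/w5.png",np.hstack([cv2.resize(c["frame"][y:y+120,x:x+160,::-1],(480,360),interpolation=2),cv2.resize(s,(320,360),interpolation=2)]))
E
```

```text
t: 14.88
tool_pos: [428.0, -233.9, 180.3]
tcp_rot: [[0.906, 0.011, 0.422], [0.01, -1.0, 0.004], [0.422, 0.0, -0.907]]
force: [-0.6, -0.1, 0.7]
grip_width: 0.747
finger_force: 0.0
pos [ 428.  -233.9  180.3] move [-1.5  0.2  0.7] rot [-0.     0.001  0.001] q [-0.94 -0.45  2.22  0.39  1.14  0.49]
[13, 11] [300.6 209.5]
[13, -11] [330.9 209.5]
[-13, -11] [330.4 242.2]
[-13, 11] [301.1 242.2]
[0, 0] [315.8 226.1]
flange [316.07521887 197.14094394] x,y per10mm [ -0.01326458 -12.73597694] [-1.35343537e+01 -3.96879939e-03]
finger tips pred [array([367.76669243, 246.62244967]), array([263.28306587, 246.59663871])]
235 166
```

View pics/w5.png

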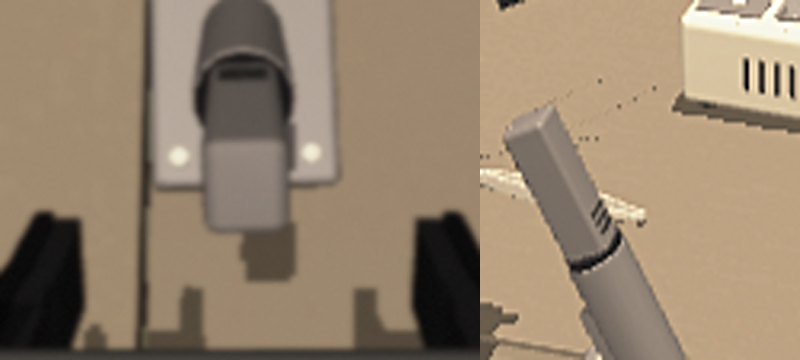

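The wrist view shows the handle top centred at crop (247,183), i.e. (317.3,227) against a predicted (315.8,226.1), which means a correction of about (−0.7,−1.1) mm. The open fingers straddle it symmetrically. Advancing along the axis.

```bash
sed -i 's/rim=np.array.*/rim=np.array([462.7,-234.8,100.7])/' m.py; python3 m.py 92
python3 -m inch '-2 1.3 20 0 0 0;0 0 22 0 0 0;0 0 20 0 0 0;0 0 15 0 0 0;0 0 9 0 0 0;0 0 0 0 0 0;0 0 0 0 0 0'
python3 m.py 92
```

```text
pos [ 427.9 -234.4  180.7] move [-2.3  0.6 87.2] rot [ 0.001 -0.     0.001] q [-0.94 -0.45  2.22  0.39  1.14  0.49]
t: 15.85
tool_pos: [462.1, -235.3, 101.4]
tcp_rot: [[0.906, 0.01, 0.423], [0.009, -1.0, 0.003], [0.423, 0.001, -0.906]]
force: [-0.4, 0.4, -0.3]
grip_width: 0.748
finger_force: 0.0
pos [ 462.1 -235.3  101.4] move [ 0.3 -0.5  0.9] rot [ 0.001 -0.     0.   ] q [-0.87 -0.27  2.24  0.42  0.92  0.47]
```

```bash
python3 -m inch '0 -0.4 0 0 0 0;0 0 0 0 0 0;0 0 0 0 0 0;0 0 0 0 0 0;0 0 0 0 0 0;0 0 0 0 0 0;0 0 0 0 0 0' 0 35
python3 -m inch '0 0 0 0 0 0;0 0 0 0 0 0;0 0 0 0 0 0'
python3 -m inch '0 0 -10 0 0 0;0 0 -5 0 0 0;0 0 0 0 0 0'
```

```text
t: 16.73
tool_pos: [461.8, -232.5, 100.0]
tcp_rot: [[0.907, 0.011, 0.422], [0.008, -1.0, 0.008], [0.422, -0.004, -0.907]]
force: [0.8, 4.7, 1.7]
grip_width: 0.253
finger_force: 35.0
t: 17.1
tool_pos: [461.8, -232.5, 100.0]
tcp_rot: [[0.907, 0.011, 0.422], [0.008, -1.0, 0.008], [0.422, -0.004, -0.907]]
force: [0.9, 4.6, 1.6]
grip_width: 0.253
finger_force: 35.0
t: 17.48
tool_pos: [455.5, -234.9, 114.4]
tcp_rot: [[0.906, 0.01, 0.423], [0.009, -1.0, 0.003], [0.423, 0.001, -0.906]]
force: [-0.8, 1.8, 0.1]
grip_width: 0.25
finger_force: 35.0
```

```bash
python3 -m inch '0 0 -20 0 0 0;0 0 -30 0 0 0;0 0 -35 0 0 0;0 0 -35 0 0 0;0 0 -25 0 0 0;0 0 0 0 0 0'
python3 - <<'E'
from plant import get_obs
o=get_obs();print(o["q"],o["moment"])
E
```

```text
t: 18.23
tool_pos: [394.6, -236.9, 247.6]
tcp_rot: [[0.905, 0.008, 0.424], [0.009, -1.0, -0.001], [0.424, 0.005, -0.905]]
force: [0.4, -0.3, -0.6]
grip_width: 0.254
finger_force: 35.0
[-1.03059358 -0.57321895  2.16850741  0.38401564  1.32736108  0.4788918 ] [-0.00414825  0.35243762 -0.01351914]
```

```bash
python3 -m inch '0 0 0 0 -0.146 0;0 0 0 0 -0.146 0;0 0 0 0 -0.145 0;0 0 -15 0 0 0;0 0 0 0 0 0'
python3 -m inch '12 -36 0 0 0 0;14 -43 0 0 0 0;16 -46 0 0 0 0;16 -46 0 0 0 0;16 -46 0 0 0 0;16 -46 0 0 0 0;16 -46 0 0 0 0;14 -43 0 0 0 0'
python3 -m inch '0 0 0 0 0 0;0 0 0 0 0 0'
cat > look.py <<'E'
from h import *
from plant import get_obs, eyes
import cv2
def cam(n):
    c=eyes.camera(n); CAM[n]=(c["fx"],c["cx"],c["cy"],list(c["xyz"]),c["attitude"]); return c["frame"]
o=get_obs();T=np.array(o["tcp_rot"]);p=np.array(o["tool_pos"])
print("tcp",p.round(1),"z",T[:,2].round(4),"x",T[:,0].round(3),"F",np.round(o["force"],1))
for n in("scene","wrist","top"):
    f=cam(n); cv2.imwrite(f"pics/L_{n}.png",f[:,:,::-1])
    e=proj(n,[p+T[:,2]*92,p+T[:,2]*20,p])
    print(n,"exp tip/flange/tcp",e.round(1).tolist())
    h=cv2.cvtColor(f,cv2.COLOR_RGB2HSV); m=((h[...,0]<18)&(h[...,1]>110)&(h[...,2]>60)).astype(np.uint8)
    k,_,st,ce=cv2.connectedComponentsWithStats(m)
    for i in range(1,k):
        if st[i,4]>=4 and np.hypot(*(ce[i]-e[0]))<40: print("  copper",ce[i].round(1),st[i].tolist(),f[int(ce[i][1]),int(ce[i][0])])
E
python3 look.py
```

```text
t: 18.85
tool_pos: [394.9, -235.1, 260.9]
tcp_rot: [[1.0, 0.011, 0.002], [0.011, -1.0, -0.0], [0.001, 0.0, -1.0]]
force: [0.7, 0.9, -0.4]
grip_width: 0.252
finger_force: 35.0
t: 19.85
tool_pos: [510.8, 118.7, 261.2]
tcp_rot: [[1.0, 0.008, 0.002], [0.008, -1.0, 0.001], [0.003, -0.001, -1.0]]
force: [0.2, -0.3, -0.5]
grip_width: 0.253
finger_force: 35.0
t: 20.1
tool_pos: [510.3, 117.0, 260.7]
tcp_rot: [[1.0, 0.009, 0.0], [0.009, -1.0, 0.0], [0.0, -0.0, -1.0]]
force: [0.3, -0.5, -1.2]
grip_width: 0.25
finger_force: 35.0
tcp [510.3 117.  260.7] z [ 3.e-04  1.e-04 -1.e+00] x [1.    0.009 0.   ] F [ 0.3 -0.5 -1.2]
scene exp tip/flange/tcp [[300.1, 129.3], [300.4, 98.9], [300.4, 90.0]]
  copper [300.7 129.1] [299, 128, 4, 3, 9] [179  90  53]
wrist exp tip/flange/tcp [[315.7, 193.3], [315.3, 219.1], [315.2, 229.2]]
  copper [316.9 192.4] [313, 191, 8, 4, 23] [159  90  61]
top exp tip/flange/tcp [[237.7, 223.8], [230.5, 220.5], [228.2, 219.5]]
```

The copper tip shows within about 1 px of the expected place in both the scene and wrist views. I'll check the thermometer's lean numerically from its stem edges.

```bash
python3 - <<'E'
import cv2,numpy as np
for n,(r0,r1,st),c0,c1 in(("scene",(84,132,4),292,312),("wrist",(190,232,4),298,336)):
    g=cv2.imread(f"pics/L_{n}.png",0)
    print(n,c0)
    for r in range(r0,r1,st):print(r,*g[r,c0:c1])
E
```

```text
scene 292
84 80 78 76 91 104 103 103 102 103 103 103 103 104 104 57 41 73 143 165 161
88 81 83 29 102 107 104 104 103 104 104 104 104 104 104 80 60 75 157 144 103
92 81 81 85 83 26 25 28 28 29 27 28 25 25 26 16 79 75 157 145 106
96 81 80 82 88 28 26 31 29 31 32 31 29 30 27 13 85 72 157 126 107
100 80 81 81 80 81 85 77 63 75 79 76 78 77 85 82 77 66 182 80 176
104 81 80 80 80 80 80 77 85 143 148 142 77 78 80 81 78 67 158 184 195
108 81 80 80 79 81 80 77 87 144 147 141 77 78 81 80 79 70 147 155 164
112 81 81 81 80 80 79 71 143 141 146 138 77 77 80 76 68 142 146 155 163
116 81 80 80 81 80 79 70 129 141 147 135 75 66 150 161 157 144 140 153 161
120 80 80 80 80 81 79 72 128 142 146 125 135 155 157 156 157 144 140 152 162
124 80 81 79 80 80 79 71 130 142 146 121 131 155 155 154 156 144 139 152 161
128 80 81 79 74 75 150 162 133 113 134 103 157 156 154 154 156 143 139 151 160
wrist 298
190 163 164 163 160 157 154 158 161 162 161 161 162 161 157 152 148 140 132 126 123 125 132 142 148 153 158 157 143 110 78 78 88 106 139 171 183 184 184
194 119 119 119 122 133 147 157 160 160 161 162 161 158 
[... 549 characters left out ...]
 94 94 90 84 76 67 59 48 33 22 17 16 14 16 14 15 18 21 32 48 66 89 111 124 131 135 141 148 163 176 182 184
214 89 87 83 76 65 48 32 25 23 25 26 28 28 26 27 27 27 27 28 28 27 27 27 27 28 27 27 28 26 26 24 25 35 62 111 154 175 182
218 58 36 25 25 36 49 54 51 44 39 38 37 38 37 37 38 38 38 38 38 38 39 37 38 38 39 37 38 35 37 42 50 53 48 37 26 30 61
222 26 18 26 39 50 55 55 47 36 29 28 28 30 29 29 29 29 28 28 29 30 29 30 30 29 30 29 30 28 30 35 46 54 56 53 41 26 17
226 16 21 31 47 55 57 57 54 52 51 50 51 50 50 52 51 50 50 50 50 51 51 50 51 51 51 51 51 50 51 52 54 57 58 54 47 32 21
230 19 26 39 51 57 59 59 60 60 61 61 61 60 61 61 60 61 61 62 61 61 61 60 60 61 60 60 62 61 61 60 60 59 59 58 53 43 27
```

The lean is under about 1° in both views. I'll centre over the spot and descend.

```bash
python3 -m inch '2.5 -1 15 0 0 0;0 0 20 0 0 0;0 0 20 0 0 0;0 0 10 0 0 0;0 0 3 0 0 0;0 0 0 0 0 0;0 0 0 0 0 0'
python3 look.py; python3 - <<'E'
import cv2
g=cv2.imread("pics/L_scene.png")
for r in range(138,168,1):print(r,*[tuple(int(v) for v in g[r,c]) for c in(299,301,302,303)])
E
```

```text
t: 21.12
tool_pos: [513.8, 119.2, 193.2]
tcp_rot: [[1.0, 0.01, 0.0], [0.01, -1.0, 0.0], [0.0, -0.0, -1.0]]
force: [0.2, -0.2, -1.2]
grip_width: 0.252
finger_force: 35.0
tcp [513.8 119.2 193.2] z [ 5.e-04  1.e-04 -1.e+00] x [1.   0.01 0.  ] F [ 0.2 -0.2 -1.2]
scene exp tip/flange/tcp [[301.6, 155.8], [301.8, 127.3], [301.9, 119.0]]
  copper [302.3 155.5] [301, 155, 4, 2, 6] [175 131 104]
wrist exp tip/flange/tcp [[316.1, 193.2], [315.8, 219.0], [315.6, 229.0]]
  copper [316.8 192.3] [313, 191, 8, 4, 22] [152  85  58]
top exp tip/flange/tcp [[242.6, 224.9], [236.3, 221.9], [234.4, 221.0]]
  copper [246.2 194.5] [246, 193, 2, 4, 4] [138  99  46]
  copper [245.4 232.4] [245, 230, 2, 5, 7] [92 68 39]
138 (125, 156, 181) (111, 130, 142) (123, 145, 159) (123, 144, 157)
139 (124, 156, 181) (112, 131, 143) (124, 147, 159) (122, 143, 156)
140 (123, 155, 180) (111, 131, 144) (122, 146, 158) (121, 141, 154)
141 (123, 154, 179) (112, 130, 142) (123, 145, 158) (117, 138, 149)
142 (124, 155, 180) (111, 130, 142) (122, 144, 158) (117, 139, 149)
143 (123, 154, 180) (111, 131, 142) (123, 144, 158) (11
[... 895 characters left out ...]
13, 151) (92, 116, 153)
158 (125, 139, 152) (126, 139, 148) (124, 138, 151) (114, 128, 140)
159 (127, 140, 154) (126, 140, 152) (127, 140, 154) (124, 136, 150)
160 (128, 141, 155) (125, 139, 154) (126, 140, 153) (124, 138, 151)
161 (107, 118, 129) (126, 141, 155) (128, 142, 156) (102, 113, 125)
162 (101, 113, 124) (129, 143, 157) (105, 116, 129) (109, 122, 136)
163 (119, 133, 146) (88, 98, 106) (91, 102, 112) (206, 229, 245)
164 (135, 149, 164) (122, 134, 147) (110, 122, 135) (241, 255, 255)
165 (147, 164, 181) (143, 159, 176) (142, 156, 172) (164, 185, 204)
166 (147, 164, 181) (146, 163, 178) (146, 161, 178) (144, 160, 177)
167 (146, 163, 178) (146, 163, 178) (144, 161, 178) (147, 164, 180)
```

```bash
python3 - <<'E'
from h import *
import cv2
g=cv2.imread("pics/L_scene.png",0)
print("cols 290.."); 
for r in range(153,168):print(r,*g[r,290:316])
print(proj("scene",[[513.3,117.5,87.6],[521,117.5,87.6],[513.3,110,87.6],[514,118.8,101],[513.3,125,87.6]]).round(1))
E
```

```text
cols 290..
153 122 253 243 145 123 135 153 173 176 34 7 54 159 111 29 24 31 32 31 29 31 30 20 0 206 243
154 150 199 156 133 133 135 153 161 165 107 36 68 159 129 30 23 28 31 28 26 27 23 13 52 250 242
155 162 139 134 133 135 135 138 141 143 143 120 97 141 131 57 17 16 15 12 39 11 3 0 186 249 240
156 151 139 144 154 170 161 159 142 139 143 123 110 123 119 116 99 101 104 138 134 112 223 252 247 243 200
157 143 124 132 156 171 170 159 128 139 142 141 123 121 124 144 148 146 146 139 131 119 152 157 242 239 234
158 140 136 134 150 156 157 148 136 140 141 143 140 140 129 142 139 138 134 116 114 119 115 235 242 239 241
159 137 136 136 138 138 140 140 140 141 142 141 141 142 138 139 138 133 122 242 241 240 237 242 212 220 219
160 156 169 170 157 143 139 140 140 143 143 142 141 142 140 138 137 126 242 244 239 238 239 214 147 157 161
161 157 171 173 158 130 139 141 142 143 120 119 143 144 115 107 123 112 244 237 234 234 235 233 233 217 217
162 148 155 156 149 137 141 142 142 142 114 139 145 118 124 248 243 235 239 234 235 236 237 240 240 237 236
163 156 151 150 146 144 139 139 138 138 135 145 99 103 231 193 241 238 235 235 237 238 219 221 212 219 235
164 165 163 163 162 168 165 158 156 159 151 144 136 124 253 241 242 239 237 238 240 158 150 164 158 143 204
165 166 166 168 164 169 169 167 166 166 167 163 162 159 188 202 199 219 232 233 246 238 224 204 200 186 239
166 165 164 165 165 165 170 167 167 165 167 167 165 164 163 164 159 166 176 172 182 182 195 188 212 231 238
167 166 166 166 165 164 165 169 167 166 165 167 165 164 166 163 161 159 158 160 157 159 162 160 166 175 178
[[301.1 161.3]
 [304.3 161.7]
 [300.4 162.6]
 [301.6 156. ]
 [301.9 160. ]]
```

The ring centre is at about (301.6,161.5) in the scene view and the tip will land within about 1 mm of it. A small correction, then a fine descent by force.

```bash
cat > f.py <<'E'
from plant import get_obs,eyes
import numpy as np
F=[];Z=[]
for i in range(5):
    eyes.camera("top"); o=get_obs();F.append(o["force"]);Z.append(o["tool_pos"])
print(np.mean(F,0).round(2),np.std(F,0).round(2),np.mean(Z,0).round(2))
E
python3 -m inch '-0.8 1 3 0 0 0;0 0 3 0 0 0;0 0 0 0 0 0;0 0 0 0 0 0'|head -2; python3 f.py
python3 -m inch '0 0 1.5 0 0 0;0 0 0 0 0 0'|sed -n 2,4p;  python3 f.py
python3 -m inch '0 0 1.5 0 0 0;0 0 0 0 0 0'|sed -n 2,4p;  python3 f.py
```

```text
t: 21.78
tool_pos: [512.4, 118.1, 186.3]
[-0.02  0.03 -0.9 ] [0.41 0.78 0.37] [512.5  118.12 186.45]
tool_pos: [512.3, 118.1, 184.7]
tcp_rot: [[1.0, 0.01, -0.001], [0.01, -1.0, -0.0], [-0.001, -0.0, -1.0]]
force: [0.7, -0.6, -0.2]
[ 0.22 -0.27 -0.76] [0.58 0.4  0.2 ] [512.39 118.12 184.83]
tool_pos: [512.3, 118.1, 183.2]
tcp_rot: [[1.0, 0.01, -0.001], [0.01, -1.0, -0.0], [-0.001, 0.0, -1.0]]
force: [0.5, -0.7, -0.2]
[-0.09  0.08 -1.04] [0.21 0.41 0.66] [512.41 118.1  183.34]
```

```bash
for i in 1; do :; done
python3 -m inch '0 0 1.5 0 0 0;0 0 0 0 0 0'|sed -n 2p;  python3 f.py
python3 -m inch '0 0 1 0 0 0;0 0 0 0 0 0'|sed -n 2p;  python3 f.py
python3 -m inch '0 0 1 0 0 0;0 0 0 0 0 0'|sed -n 2p;  python3 f.py
python3 -m inch '0 0 1 0 0 0;0 0 0 0 0 0'|sed -n 2p;  python3 f.py
```

```text
tool_pos: [512.3, 118.1, 181.7]
[ 0.09 -0.21 -0.77] [0.42 0.69 0.74] [512.4  118.1  181.84]
tool_pos: [512.4, 118.1, 180.8]
[-0.08 -0.24 -1.03] [0.72 0.52 0.64] [512.41 118.1  180.85]
tool_pos: [512.4, 118.1, 179.8]
[-0.1  -0.28 -0.67] [0.28 0.51 0.53] [512.41 118.1  179.85]
tool_pos: [512.5, 118.1, 178.9]
[-0.09 -0.   -1.05] [0.44 0.57 0.62] [512.4  118.1  178.85]
```

```bash

python3 -m inch '0 0 1 0 0 0;0 0 0 0 0 0'|sed -n 2p;  python3 f.py
python3 -m inch '0 0 1 0 0 0;0 0 0 0 0 0'|sed -n 2p;  python3 f.py
python3 - <<'E'
from h import *
from plant import eyes
import cv2
for n,r0,r1,c0,c1 in(("scene",153,168,292,312),("wrist",182,200,300,334)):
    f=eyes.camera(n)["frame"];g=cv2.cvtColor(f,cv2.COLOR_RGB2GRAY);print(n,c0)
    h=f[...,0].astype(int)-f[...,2]
    for r in range(r0,r1):print(r,*g[r,c0:c1]," | ",*[c0+i for i in range(c1-c0) if h[r,c0+i]>55])
E
```

```text
tool_pos: [512.5, 118.1, 178.0]
[-0.08  0.15  0.68] [0.38 0.49 0.61] [512.47 118.12 177.99]
tool_pos: [512.5, 118.1, 176.9]
[-0.41  0.02  0.95] [0.51 0.52 0.35] [512.48 118.11 176.96]
scene 292
153 243 158 124 136 155 173 174 21 133 148 152 102 30 26 31 31 30 32 32 30  | 
154 157 133 133 136 154 161 164 99 132 147 151 99 28 26 29 28 27 28 28 24  | 
155 135 134 136 136 140 142 142 136 131 146 149 93 19 13 18 16 13 40 11 2  | 
156 145 157 173 160 161 144 139 141 130 146 146 117 129 102 104 105 139 134 113 223  | 
157 136 157 172 171 160 128 140 142 129 146 144 115 147 145 147 147 141 132 120 153  | 
158 136 150 155 158 150 137 141 143 135 151 147 121 142 139 139 134 117 115 120 115  | 
159 136 139 140 140 140 140 142 145 124 145 142 138 141 140 134 122 243 242 240 237  | 
160 170 158 143 139 141 142 143 146 112 145 166 121 139 137 126 242 245 240 239 240  |  303
161 174 160 131 140 142 143 144 123 106 130 130 102 110 125 114 245 237 235 235 236  |  300 301 302 303
162 157 150 139 142 142 143 143 117 121 126 119 97 250 244 235 240 236 235 237 238  |  300 301 302 303
163 145 146 146 139 
[... 2335 characters left out ...]
6 154 142 113 75 67  |  314 319 320
195 156 155 155 155 155 155 155 156 155 150 134 120 116 102 90 87 87 87 87 88 96 115 134 134 127 134 148 154 154 153 138 106 73 69  | 
196 157 157 157 157 156 157 157 157 156 154 141 123 109 96 87 86 86 85 87 86 93 109 127 128 128 143 152 155 155 152 135 103 73 72  | 
197 158 159 159 159 159 159 158 159 159 157 150 136 114 94 85 86 86 87 86 85 89 101 114 122 135 149 155 156 156 152 134 98 69 73  | 
198 159 158 159 160 159 159 160 160 159 159 157 147 124 98 84 86 86 87 86 86 85 91 108 129 145 156 157 158 157 153 132 94 68 73  | 
199 157 157 157 157 158 158 158 158 158 158 156 148 126 99 86 86 87 87 86 86 86 96 119 142 155 158 159 158 158 152 132 91 66 74  |
```

Contact made at z≈178.5, with the tip inside the ring about 1 mm off centre (wrist: ring centre (317.8,192.6), tip (316.7,193.9)). I'll lift, trim and press to half way.

```bash

python3 -m inch '0 0 -4 0 0 0;0.8 0.8 0 0 0 0;0 0 0 0 0 0;0 0 3 0 0 0;0 0 1 0 0 0;0 0 1 0 0 0;0 0 0.6 0 0 0;0 0 0 0 0 0'|sed -n 1,2p
python3 -m inch '0 0 0 0 0 0;0 0 0 0 0 0;0 0 0 0 0 0;0 0 0 0 0 0'|sed -n 2p;python3 f.py;python3 f.py
python3 - <<'E'
from plant import eyes
import cv2
for n,r0,r1,c0,c1 in(("wrist",185,198,306,330),("scene",157,165,296,308)):
    f=eyes.camera(n)["frame"];g=cv2.cvtColor(f,cv2.COLOR_RGB2GRAY);print(n,c0)
    h=f[...,0].astype(int)-f[...,2]
    for r in range(r0,r1):print(r,*g[r,c0:c1]," | ",*[c0+i for i in range(c1-c0) if h[r,c0+i]>55])
E
```

```text
t: 27.12
tool_pos: [513.4, 117.3, 175.5]
tool_pos: [513.3, 117.3, 175.4]
[ 0.89 -0.34  2.05] [0.46 0.5  0.35] [513.32 117.31 175.33]
[ 0.28 -0.1   2.41] [0.26 0.41 0.45] [513.31 117.32 175.31]
wrist 306
185 155 155 155 155 154 155 155 161 177 203 229 242 246 247 247 248 248 248 248 248 248 248 248 247  | 
186 155 156 155 155 155 154 153 151 152 170 204 231 238 241 244 246 247 248 248 248 248 248 248 246  | 
187 156 156 156 156 154 151 144 135 135 155 189 211 219 225 233 240 244 247 248 248 248 248 248 247  | 
188 155 155 155 155 151 139 125 121 132 163 198 213 216 218 218 220 231 242 247 247 248 248 247 246  | 
189 157 156 155 153 144 126 118 128 144 163 182 196 207 218 209 191 195 222 236 240 240 240 240 237  | 
190 159 158 156 149 133 123 132 144 150 149 149 153 168 183 181 161 151 170 191 204 206 206 206 199  | 
191 157 157 155 142 126 127 143 149 140 127 118 117 124 135 142 144 136 131 143 161 168 168 169 163  |  316 317 318
192 156 155 151 136 124 133 146 139 122 109 103 102 105 109 120 133 136 126 129 148 157 160 159 152  |  314 315 316 317 318 319 320
193 155 155 150 136 126 1
[... 287 characters left out ...]
154 157 155 149  | 
196 155 154 150 137 126 135 133 107 89 85 87 87 86 86 92 108 123 122 126 144 154 156 155 148  | 
197 156 156 153 142 128 125 121 100 88 86 87 86 86 85 89 100 112 118 133 149 155 155 153 146  | 
scene 296
157 159 135 140 142 125 142 147 124 146 145 148 147  | 
158 149 139 141 143 122 141 147 121 142 140 140 140  | 
159 141 140 142 145 133 142 149 130 141 140 139 134  | 
160 141 142 144 146 115 189 149 115 142 141 137 126  | 
161 142 143 145 124 83 134 127 107 119 134 126 114  |  300 301 302 303
162 142 143 144 118 114 120 118 117 129 157 241 236  |  300 301 302 303
163 140 139 139 138 144 98 114 132 164 241 243 239  | 
164 159 158 159 153 146 138 128 251 247 246 241 239  |
```

Now centred (ring and tip both at column 317). The estimates put the tip 3.2–3.5 mm in, so I'll ease off 0.3 mm, confirm and hand in.

```bash

python3 -m inch '0 0 -0.3 0 0 0;0 0 0 0 0 0;0 0 0 0 0 0'|sed -n 1,2p;python3 f.py;python3 f.py
python3 -c "
from plant import arm,get_obs
o=get_obs();print(o['tcp_rot'],o['grip_width'],o['t']);print(arm.hand_in())"
```

```text
t: 28.6
tool_pos: [513.3, 117.3, 175.6]
[ 0.48 -0.18  2.24] [0.28 0.15 0.48] [513.27 117.31 175.59]
[1.06 0.11 2.39] [0.3  0.42 0.58] [513.26 117.31 175.59]
[[ 9.99951925e-01  9.76351831e-03 -9.06242971e-04]
 [ 9.76355195e-03 -9.99952335e-01  3.26963139e-05]
 [-9.05880544e-04 -4.15428924e-05 -9.99999589e-01]] 0.25007592727805994 29.1
the job is handed in; nothing more can be done
None
```

I turned the knob a quarter turn clockwise to lock the block, and handed the job in at 29.1 s with the thermometer held upright on the ringed spot; its tip is about 3 mm in, estimated from contact height and force, and the bottles were not touched.

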